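Bolt the gel tank's lid and start the run

TASK

The gel tank is loaded and its lid is on: hold the spring catch strip down with one fingertip while the other pushes the bolt fully home through the lid's loop, then let the catch spring up so that it locks the bolt. Then press the run button on the power supply right down and let it come back up. Do not pick anything up: leave the lid seated and everything else standing where it is.

Things in the scene. Friction and masses are not known exactly. Their poses are not given: they have to be found in the camera images.
- tank: Dark blue gel tank, fixed, 280 (x) x 170 (y) mm; origin: centre of its footprint, on the bench. Its x axis points from the control deck (tank x -150 to -22 mm, deck top 70 mm high) to the lidded gel chamber (x -22 to +130), y to its left. On the deck, both along x: bolt (centre line y +27 mm) and spring catch (y -27 mm). Between them nothing is higher than 90 mm.
- bolt (a joint): Travel in m of the steel bolt along tank +x: 0 drawn back, 0.040 fully home through the loop on the lid. Slides stiffly (about 2 N), stays where left. Unless the catch is down by more than 5 mm, the catch's tooth blocks the bolt's side lug after about 2 mm of travel.
- bolt_back (a point): Centre of the rear face (towards tank -x) of the bolt's upright thumb plate, where to push; 107 mm up, moves with the bolt; drawn back at tank x -92, y +27 mm. Plate: 14 mm thick (x), 26 wide (y), from 88 to 126 mm above the bench. The bolt's bar (14 mm square, top 89 mm high) runs on behind it to x -120. A 96 mm high bridge stands 4 mm in front of the plate's home position.
- catch (a joint): Travel in m of the spring catch straight down: 0 up (springs back by itself), 0.010 fully down. About 3.5 N to begin, 6.5 N fully down (pressed harder it meets a firm stop). Below 0.005 its tooth blocks the bolt. When the bolt is past 0.037 the catch can rise again behind the lug and so locks the bolt home.
- catch_top (a point): Centre of the top of the catch: a flat level dark steel strip, 120 mm long (tank x -148 to -28), 28 wide (tank y -41 to -13), top 108 mm above the bench when up; moves with the catch. It can be pressed anywhere along its length, and a fingertip may slide along it.
- lid: Loose clear lid lying on the gel chamber, plate 150 x 170 x 8 mm, origin at the centre of the plate's underside, 62 mm above the bench, top of the plate 70 mm; about 0.35 kg. It has a bar handle (top 95 mm above the bench) and a loop for the bolt (top 99 mm) at tank x 0, y +27 mm. Stays on the tank.
- supply: Grey power supply, a fixed box 160 (x) x 140 (y) x 75 mm, left or right of the tank; origin centre of its underside. On its top are a display (far end), a black rotary knob (13 mm radius, 89 mm high; at supply x -35, y +45 mm), and the run button (at supply x -35, y -25 mm).
- run_top (a point): Centre of the top of the run button, a white round push button of 16 mm radius, in a black collar of 24 mm radius; 97 mm above the bench when up, 10 mm proud of its collar.
- run (a joint): Travel in m of the run button straight down: 0 up (springs back), 0.006 fully down, about 5 N.
- tube_rack: Bystander: loose blue tube rack with tubes, 180 x 100 mm, 58 mm high; origin centre of underside. Stands on the other side of the tank from the power supply.
- tip_box: Bystander: loose box of pipette tips, 122 x 87 x 70 mm; origin centre of underside.
- beaker: Bystander: loose clear beaker, 96 mm across, 115 mm high; origin centre of underside.
- reagent: Bystander: loose amber bottle, 60 mm across, 150 mm high; origin centre of underside.
- dye_pot: Bystander: small loose jar, 36 mm across, 42 mm high, in front of the tank; origin centre of underside.
- ladder_pot: Bystander: small loose jar, 30 mm across, 50 mm high, in front of the tank; origin centre of underside.
- comb_tray: Bystander: loose open white tray, 100 x 70 x 30 mm; origin centre of underside.
Mind the look-alikes: they are no part of the job. What is shaped like the lid but yellow is not meant. What is shaped like the supply but red is not meant.

How it is judged:
By the outcome, as a careful person would: the job done as asked, in the order asked, and still so for the second after the job is handed in, with the robot touching nothing.
It also fails if it takes over 61 s, if anything falls off the work surface, if the arm or the gripper's body presses on something with over 40 N, if the wrist force passes 120 N, or if a joint passes its speed limit or range.

ROBOT

A 6-joint arm with a two-finger parallel gripper is mounted at the origin on the work surface. World frame = base frame: x ahead of the robot, y to its left, z up, the work surface at z = 0. Lengths are in m, angles in rad, forces in N, time in s.
With the tool pointing down it reaches from about 0.35 to 0.925 m from the base axis. Payload 6.4 kg.
Tool frame: the origin (TCP) lies where the fingers leave the gripper's body, on its centre line; the fingertips stand 73 mm ahead of it and the grasp point (between the pads) lies 54 mm ahead of it (ctrl.pinch_z is the distance from the TCP to the grasp point, in m); z points along the fingers, y is the direction in which the jaws open and shut (so a half turn about z gives the same grasp; the last joint's range is limited). The gripper opens to 85 mm and grips with 20 to 120 N. Pads are 22 mm wide; open, the fingers measure 114 mm over their backs; the gripper's body (76 mm by 85 mm) begins 54 mm behind the grasp point. The pads swing forward as they close: fully open they stand 13 mm farther back than shut.
Start: joints at [-0.174, 0.245, 1.558, -0, 1.339, -0.174], TCP at [0.65, 0, 0.304] pointing down, gripper open.
Joint ranges: [-3.13, 3.13], [-1.02, 2.26], [0.13, 2.54], [-0.95, 4.09], [0.21, 2.88], [-2.74, 2.74]. Speed limits (rad/s): [2.57, 2.57, 3.14, 3.14, 3.14, 3.14].

INTERFACE

Orientations are given as a rotation vector (axis times angle).
In Python, from station import ctrl gives the robot as it stands.
- The arm moves only by the tool send_rows, never from a script. Its argument "series" is one flat list of numbers, 5 for each row, row after row: the opening in per cent of the stroke, from 0 (shut) to 100 (fully open), then the shift along the tool's x, y, z in cm, then the turn about the tool's z in degrees. A call has 1 to 12 rows; each row shifts and turns the commanded pose from where the row before left it, along the tool's axes as they then stand; what a row does not reach is not made up. A row lasts 1/12 s, in which the tool goes at most 41.7 mm and 7.16 degrees, less where a joint would pass 70% of its speed; a pose out of reach is approached as far as the arm can. A call is refused whole if a number of a shift passes 4.17 or a number of a turn 7.16, either way. A call with a gripper value outside its range is refused whole. The fingers move at their own pace and stop on an object; "grip_force" is the grip in N (left out, the last holds). Time passes only in rows, so rows that do not move let the fingers close. It gives the time, the measured TCP pose, the force and the opening at its end, in the units of the state.
- ctrl.read_state(): the state, without advancing time (a new reading comes with each control period).
- ctrl.get_image(name): name is "scene" or "side" or "wrist"; returns a dict with "image" (480x640x3 uint8, red, green, blue), "fx", "fy", "cx", "cy" (pixels), "R" (3x3) and "t" (3): a world point X has camera coordinates R X + t; the wrist camera has in their place "hand_eye" (4x4, takes a point from camera to tool coordinates, whose origin is the TCP and whose axes are the flange's). Camera axes: x right, y down, z forward; pixel columns grow to the right and rows downward; lengths in m; the calibration is good to about 2 mm. A picture is of the moment at which its call begins: read the wrist's pose just before it. There is no depth.
- ctrl.finish_job(): hands the job in, once; it reports no verdict.
The state is a dict: "t": time; "joint_pos": joint angles; "dq": joint speeds; "joint_torque": joint torques, N m; "tcp_pos": TCP position; "orientation": TCP orientation; "force": force on the tool from outside, world axes, zero at the start; "wrist_torque": the same for the moment, N m; "grip_width": opening from 0.0 (shut) to 1.0 (fully open).
Only numpy, scipy, OpenCV 4.12 (cv2) and the standard library are available. Lean on these libraries where they do the work, as an engineer would, in place of code of your own. Each camera call takes 0.05 s, during which the arm holds its last target.

## Working session

There is one attempt and no reset: what is moved stays moved. The work goes in short steps, Python scripts to look and compute and a tool call to move; the robot and the scene stay as the last step left them, time stands still between calls to the robot, and variables do not carry over. Pictures are saved under pics/ and viewed, and the job is handed in when it is done.

Besides the shell and the picture viewer there is one more tool, called after ">>>" as name(argument=value, ...), one argument or row to a line, values as JSON. send_rows: Moves the arm, as the interface text tells. Its arguments: {"type":"object","properties":{"series":{"type":"array","items":{"type":"number"}},"grip_force":{"type":"number"}},"required":["series"]}

```bash
mkdir -p pics; ls
python3 - <<'E'
from station import ctrl
import cv2,pickle
s=ctrl.read_state();print(s)
d={}
for n in("scene","side","wrist"):
    im=ctrl.get_image(n);d[n]=im
    cv2.imwrite(f"pics/a_{n}.png",im["image"][:,:,::-1])
    print(n,{k:v for k,v in im.items() if k!="image"})
pickle.dump((s,d),open("a.pkl","wb"))
print(ctrl.pinch_z)
E
```

```text
pics
{'t': 0.0, 'joint_pos': array([-1.74093817e-01,  2.45858274e-01,  1.55904146e+00,  1.19378040e-05,
        1.33870032e+00, -1.74092914e-01]), 'dq': array([ 0.00048712, -0.00075069,  0.00202514,  0.00021852, -0.00187305,
        0.00013905]), 'joint_torque': array([ 6.17919522e-04, -4.29512215e+01, -3.26122355e+01, -1.30276699e-04,
        5.42047856e-03, -1.36905024e-05]), 'tcp_pos': array([6.49572426e-01, 8.72709395e-05, 3.02737157e-01]), 'orientation': array([-2.22027807e+00, -2.22026995e+00,  1.79386185e-03]), 'force': array([-0.26238804,  0.33088379,  1.31312418]), 'wrist_torque': array([-0.00317783,  0.02336043, -0.01143839]), 'grip_width': 0.997550353499774}
scene {'fx': 589.4742408562597, 'fy': 589.4742408562597, 'cx': 311.97806146702726, 'cy': 241.59914031520591, 'R': array([[ 0.28477982,  0.95858891,  0.00278369],
       [ 0.81502598, -0.24059911, -0.52710978],
       [-0.50461184,  0.15237901, -0.84979264]]), 't': array([-0.09359244, -0.35975951,  2.16217703])}
side {'fx': 562.703327101746, 'fy': 562.703327101746, 'cx': 312.9596178318964, 'cy': 241.20271506014947, 'R': array([[-0.8676584 , -0.4971422 ,  0.00430515],
       [-0.27061684,  0.46500583, -0.84293304],
       [ 0.41705566, -0.73254298, -0.53800127]]), 't': array([0.36599498, 0.2181772 , 1.16514989])}
wrist {'fx': 334.1167187599998, 'fy': 334.1167187599998, 'cx': 318.4781361648366, 'cy': 240.37449995184068, 'hand_eye': array([[ 4.21630283e-06, -9.50923812e-01, -3.09425119e-01,
         7.87860808e-02],
       [ 9.99999718e-01,  2.36516613e-04, -7.13235495e-04,
        -3.46180636e-05],
       [ 7.51416796e-04, -3.09425029e-01,  9.50923544e-01,
        -7.10249422e-02],
       [ 0.00000000e+00,  0.00000000e+00,  0.00000000e+00,
         1.00000000e+00]])}
0.0539
```

View pics/a_scene.png

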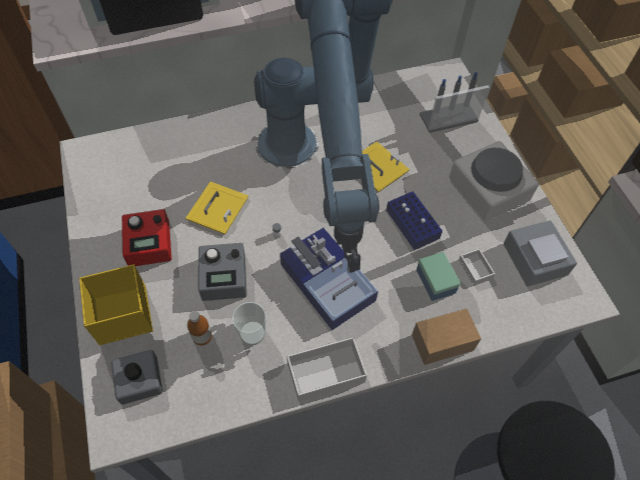

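View pics/a_side.png

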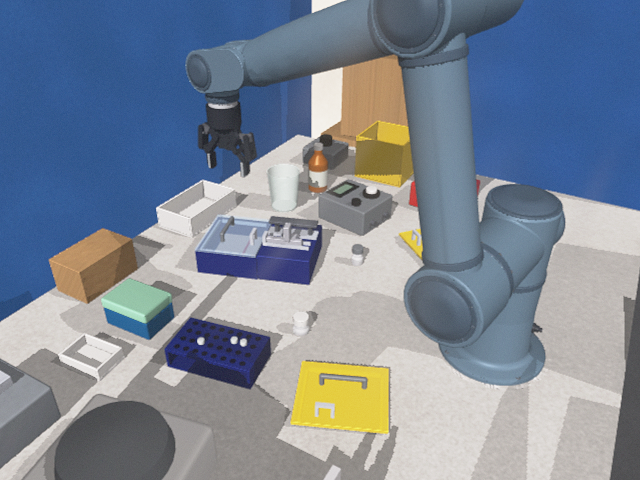

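View pics/a_wrist.png

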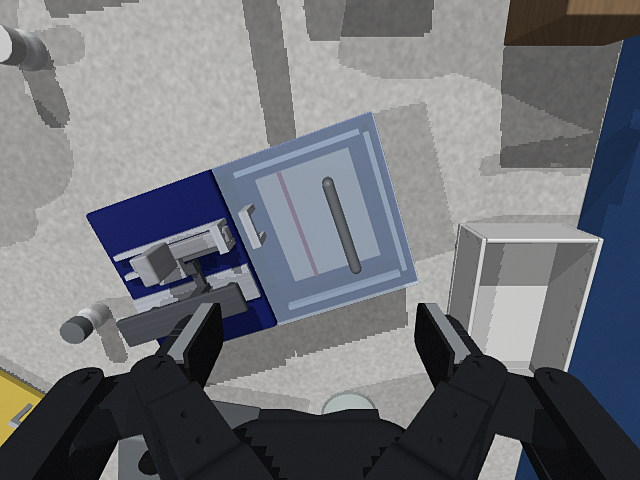

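```bash
cat > h.py <<'E'
import numpy as np,cv2,pickle
from scipy.spatial.transform import Rotation as Ro
def cam(im,s=None):
    K=np.array([[im["fx"],0,im["cx"]],[0,im["fy"],im["cy"]],[0,0,1]])
    if "R" in im: R=im["R"];t=im["t"]; return K,R.T,-R.T@t   # R cam->world, centre
    T=np.eye(4);T[:3,:3]=Ro.from_rotvec(s["orientation"]).as_matrix();T[:3,3]=s["tcp_pos"]
    M=T@im["hand_eye"];return K,M[:3,:3],M[:3,3]
def ray(c,uv,z):
    K,R,o=c;d=R@np.linalg.solve(K,[uv[0],uv[1],1.]);return o+d*(z-o[2])/d[2]
def proj(c,X):
    K,R,o=c;p=K@(R.T@(np.asarray(X)-o));return p[:2]/p[2]
E
python3 - <<'E'
import pickle,cv2
s,d=pickle.load(open("a.pkl","rb"))
w=d["wrist"]["image"][:,:,::-1]
cv2.imwrite("pics/a_w2.png",cv2.resize(w[160:360,60:300],None,fx=3,fy=3,interpolation=cv2.INTER_CUBIC)[:600])
sc=d["scene"]["image"][:,:,::-1]
cv2.imwrite("pics/a_s2.png",cv2.resize(sc[190:340,180:390],None,fx=3.8,fy=3.8,interpolation=cv2.INTER_CUBIC))
E
```

```text
(no output)
```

View pics/a_w2.png

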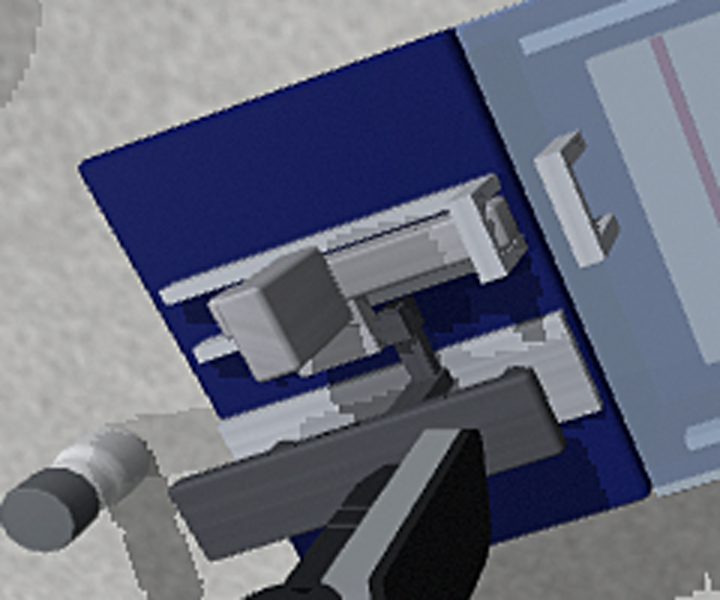

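View pics/a_s2.png

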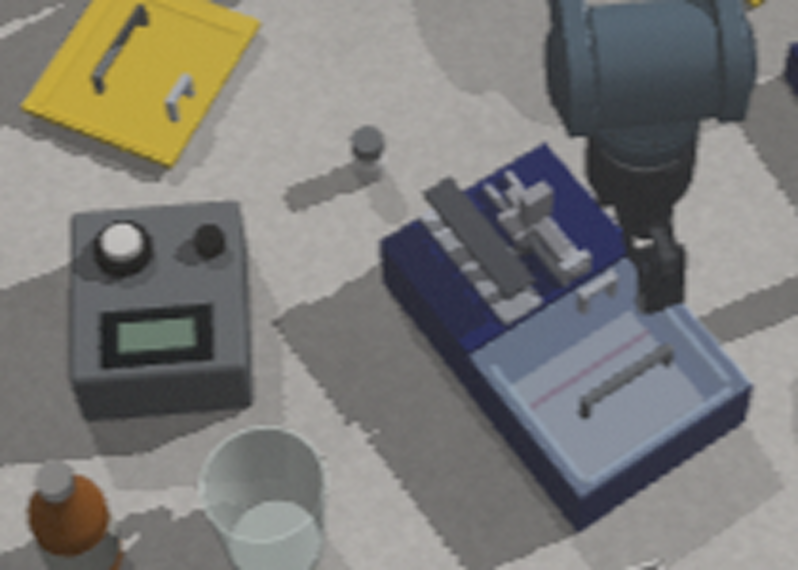

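Run:
```python
from h import *
s,d=pickle.load(open("a.pkl","rb"))
c=cam(d["wrist"],s);cs=cam(d["scene"])
np.set_printoptions(precision=4,suppress=True)
P=[ray(c,p,.108)[:2] for p in[(116.7,323.3),(235,283.3),(248.3,310),(130.7,346)]]
print("catch",P)
D=[ray(c,p,.070)[:2] for p in[(86.7,214),(211.7,170),(276.7,325)]]
print("deck",D)
f=lambda v:np.degrees(np.arctan2(v[1],v[0]))
print("yaw catch",f(P[1]-P[0]),f(P[2]-P[3]),np.linalg.norm(P[1]-P[0]),np.linalg.norm(P[0]-P[3]),np.linalg.norm(P[1]-P[2]))
print("yaw deck",f(D[1]-D[0]),f(D[1]-D[2])-90,np.linalg.norm(D[1]-D[0]),np.linalg.norm(D[1]-D[2]))
g=lambda p:np.array(p)/3.8+[180,190]
# scene
print("catch scene",[ray(cs,g(p),.108)[:2] for p in[(425,193),(452,180),(533,285),(508,300)]])
print("deck scene",[ray(cs,g(p),.07)[:2] for p in[(383,243),(545,147),(470,350)]])
print("run",ray(cs,g((123,242)),.097),"knob",ray(cs,g((209,239)),.089))
S=[ray(cs,g(p),.075)[:2] for p in[(72,215),(240,205),(248,375),(73,380)]]
print("sup",S,np.mean(S,0),np.linalg.norm(S[1]-S[0]),np.linalg.norm(S[3]-S[0]))
```

```text
catch [array([ 0.465 , -0.0872]), array([ 0.576, -0.047]), array([ 0.5859, -0.0733]), array([ 0.4736, -0.1114])]
deck [array([0.4324, 0.0058]), array([0.5532, 0.0463]), array([ 0.6053, -0.1127])]
yaw catch 19.885563094545052 18.728671303006557 0.11805064382979599 0.025701878102369055 0.028099286089344807
yaw deck 18.518459585182654 18.141831564140716 0.12744092130945797 0.16727829015972476
catch scene [array([ 0.4761, -0.1087]), array([ 0.4703, -0.0844]), array([ 0.5827, -0.0499]), array([ 0.5901, -0.0727])]
deck scene [array([ 0.4897, -0.1492]), array([0.4377, 0.0055]), array([ 0.6048, -0.1084])]
run [ 0.4454 -0.3525  0.097 ] knob [ 0.4573 -0.2854  0.089 ]
sup [array([ 0.3945, -0.3879]), array([ 0.4241, -0.2534]), array([ 0.5792, -0.2828]), array([ 0.5446, -0.4157])] [ 0.4856 -0.3349] 0.13772996157731562 0.15261586147385622
```

>>> send_rows(
  series=[48,0,0,0,7.15,48,0,0,0,7.15,48,0,0,0,7.15,48,0,0,0,7.15,48,0,0,0,7.15,48,0,0,0,7.15,48,0,0,0,7.15,48,0,0,0,7.15,48,0,0,0,7.15,48,0,0,0,7.15,48,0,0,0,0],
)

```text
t: 1.07
tcp_pos: [0.6498, 0.0, 0.3035]
orientation: [-3.101, -0.502, 0.001]
force: [-0.7, 0.6, 0.0]
grip_width: 0.48
```

>>> send_rows(
  series=[48,-2,0.2,0,0,48,-3,0.2,0,0,48,-3,0.2,0,0,48,-3,0.2,0,0,48,-1.4,0.2,0,0,48,0,0,0,0,48,0,0,0,0,48,0,0,0,0],
)

```text
t: 1.73
tcp_pos: [0.5362, -0.0487, 0.3041]
orientation: [3.1, 0.507, 0.001]
force: [-1.0, -0.4, -0.6]
grip_width: 0.48
```

```bash
cat > snap.py <<'E'
import sys
from station import ctrl
from h import *
tag=sys.argv[1];names=sys.argv[2:]
s=ctrl.read_state();d={}
for n in names:
    s=ctrl.read_state() if n=="wrist" else s
    d[n]=ctrl.get_image(n);cv2.imwrite(f"pics/{tag}_{n}.png",d[n]["image"][:,:,::-1])
pickle.dump((s,d),open(tag+".pkl","wb"))
print(s["t"],s["tcp_pos"],s["orientation"],s["force"],s["grip_width"],s["joint_pos"])
E
python3 snap.py b wrist side scene
```

```text
1.7333 [ 0.53622994 -0.04869089  0.30411281] [3.10025291e+00 5.07318121e-01 1.11119020e-03] [-0.98085811 -0.44043793 -0.58194524] 0.4802815607586891 [-3.01309712e-01 -1.74250836e-02  1.84319707e+00  2.29294836e-04
  1.31514068e+00  9.45028521e-01]
```

View pics/b_wrist.png

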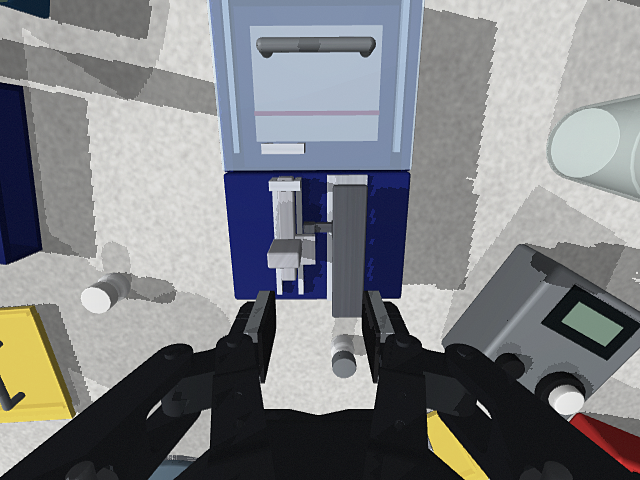

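Run:
```python
from h import *
s,d=pickle.load(open("b.pkl","rb"))
w=d["wrist"]["image"][:,:,::-1]
cv2.imwrite("pics/b_z.png",cv2.resize(w[165:395,215:435],None,fx=2.6,fy=2.6,interpolation=cv2.INTER_CUBIC))
cv2.imwrite("pics/b_z2.png",cv2.resize(w[240:440,430:640],None,fx=3,fy=3,interpolation=cv2.INTER_CUBIC))
```

```text
(no output)
```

View pics/b_z.png

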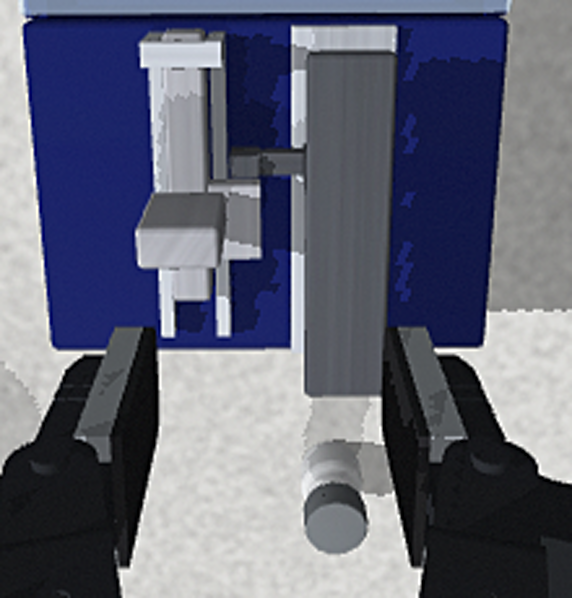

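View pics/b_z2.png

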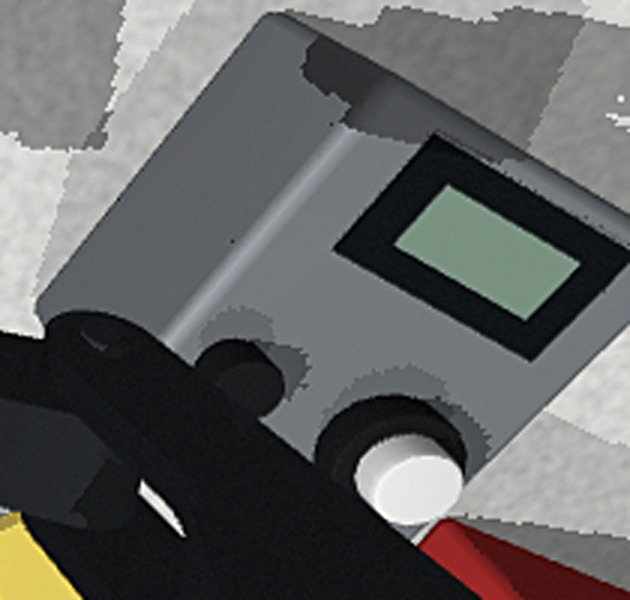

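Run:
```python
from h import *
np.set_printoptions(precision=4,suppress=True)
s,d=pickle.load(open("b.pkl","rb"))
c=cam(d["wrist"],s)
th=np.radians(18.5);A=np.array([[np.cos(th),np.sin(th)],[-np.sin(th),np.cos(th)]])
O=np.array([.602,-.0265])
g=lambda p:np.array(p)/2.6+[215,165]
def T(ps,z):
    for p in ps:
        X=ray(c,g(p),z)[:2];print(p,X,"tank",A@(X-O)*1000)
print("catch");T([(308,52),(395,55),(305,395),(382,397)],.108)
print("plate top");T([(137,233),(223,230),(137,265),(215,268)],.126)
print("deck");T([(51,349),(484,349),(23,18),(506,18)],.070)
M=d["wrist"]["hand_eye"]
for p in[(118,328),(155,328),(387,328),(418,328)]:
    K=c[0];q=np.linalg.solve(K,[*g(p),1]);dd=M[:3,:3]@q;o=M[:3,3]
    for x in(.011,):
        print("tip",p,(o+dd*(x-o[0])/dd[0])*1000)
sc=lambda p:np.array(p)/3+[430,240]
run=ray(c,sc((413,487)),.097);kn=ray(c,sc((255,385)),.089)
print(run,kn)
R=Ro.from_rotvec(s["orientation"]).as_matrix();print(R)
```

```text
catch
(308, 52) [ 0.5768 -0.0482] tank [-30.778  -12.5872]
(395, 55) [ 0.5845 -0.0738] tank [-31.6591 -39.3311]
(305, 395) [ 0.4637 -0.0869] tank [-150.3646  -13.3783]
(382, 397) [ 0.4715 -0.1127] tank [-151.1266  -40.3203]
plate top
(137, 233) [ 0.5104 -0.0153] tank [-83.3647  39.6811]
(223, 230) [ 0.5197 -0.04  ] tank [-82.3525  13.3654]
(137, 265) [ 0.5002 -0.0182] tank [-93.9289  40.1613]
(215, 268) [ 0.5069 -0.0414] tank [-94.901   16.0315]
deck
(51, 349) [0.4303 0.0052] tank [-152.7595   84.5897]
(484, 349) [ 0.4843 -0.1556] tank [-152.5474  -85.0771]
(23, 18) [0.5515 0.0458] tank [-24.9137  84.5619]
(506, 18) [ 0.6049 -0.1128] tank [-24.669  -82.7223]
tip (118, 328) [ 11.     -25.6117  64.364 ]
tip (155, 328) [ 11.     -19.2314  64.3622]
tip (387, 328) [11.     20.775  64.3511]
tip (418, 328) [11.     26.1207 64.3496]
[ 0.4403 -0.3548  0.097 ] [ 0.4563 -0.2895  0.089 ]
[[ 0.9478  0.3187  0.0007]
 [ 0.3187 -0.9478  0.    ]
 [ 0.0007  0.0002 -1.    ]]
```

>>> send_rows(
  series=[48,-1.5,0,0,0,48,-1.5,0,0,0,48,-1.3,0,1,0,48,0,0,2,0,48,0,0,2,0,48,0,0,2,0,48,0,0,2,0,48,0,0,1.5,0,48,0,0,0.8,0,48,0,0,0,0,48,0,0,0,0,48,0,0,0,0],
)

```text
t: 2.88
tcp_pos: [0.4957, -0.0626, 0.1921]
orientation: [3.1, 0.505, 0.003]
force: [0.0, -0.2, -1.0]
grip_width: 0.48
```

```bash
python3 snap.py c wrist side scene
python3 - <<'E'
from h import *
s,d=pickle.load(open("c.pkl","rb"))
w=d["side"]["image"][:,:,::-1]
cv2.imwrite("pics/c_z.png",cv2.resize(w[120:290,190:350],None,fx=3.5,fy=3.5,interpolation=cv2.INTER_CUBIC))
E
```

```text
2.8833 [ 0.49568932 -0.06264171  0.19205814] [3.09964200e+00 5.05410242e-01 2.80215653e-03] [ 0.03919939 -0.17434074 -0.97624344] 0.4804004911743277 [-3.53023308e-01  2.66338821e-02  2.02018911e+00 -5.80180263e-06
  1.09271671e+00  8.94511710e-01]
```

View pics/c_wrist.png

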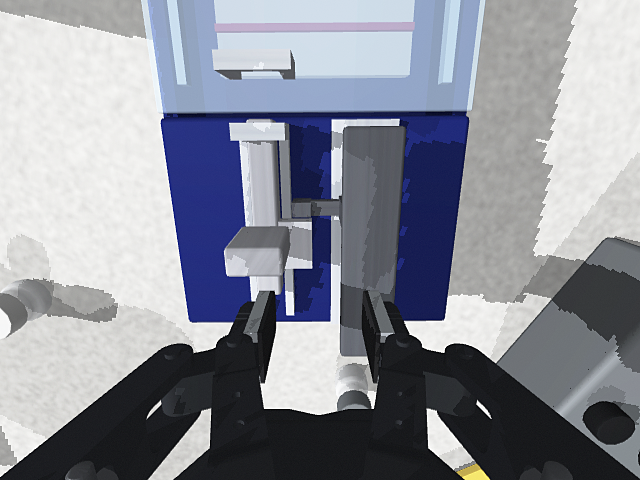

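View pics/c_z.png

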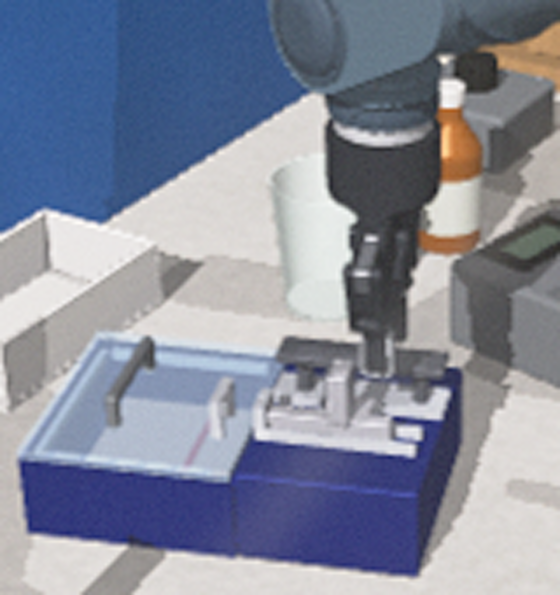

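>>> send_rows(
  series=[48,0,0,0.5,0,48,0,0,0.5,0,48,0,0,0.5,0,48,0,0,0.2,0,48,0,0,0,0,48,0,0,0,0,48,0,0,0,0],
)

```text
t: 3.62
tcp_pos: [0.495, -0.0626, 0.1743]
orientation: [3.1, 0.505, 0.001]
force: [-0.4, 0.0, 3.8]
grip_width: 0.484
```

>>> send_rows(
  series=[48,0,0,0.2,0,48,0,0,0.2,0,48,0,0,0,0,48,0,0,0,0],
)

```text
t: 3.95
tcp_pos: [0.495, -0.0626, 0.1703]
orientation: [3.1, 0.505, 0.001]
force: [-1.2, -0.4, 6.6]
grip_width: 0.481
```

>>> send_rows(
  series=[48,0,0,0.2,0,48,0,0,0,0,48,0,0,0,0],
)

```text
t: 4.2
tcp_pos: [0.4951, -0.0627, 0.1688]
orientation: [3.1, 0.505, 0.0]
force: [-3.3, 0.8, 8.8]
grip_width: 0.479
```

```bash
python3 snap.py d wrist side
python3 - <<'E'
from h import *
s,d=pickle.load(open("d.pkl","rb"))
w=d["side"]["image"][:,:,::-1]
a=cv2.resize(w[190:290,240:330],None,fx=4,fy=4,interpolation=cv2.INTER_CUBIC)
s,d=pickle.load(open("c.pkl","rb"))
w=d["side"]["image"][:,:,::-1]
b=cv2.resize(w[190:290,240:330],None,fx=4,fy=4,interpolation=cv2.INTER_CUBIC)
cv2.imwrite("pics/d_z.png",np.hstack([b,a]))
E
```

```text
4.2 [ 0.49507711 -0.06266607  0.16880778] [3.10015457e+00 5.05030357e-01 2.11599672e-04] [-3.32187825  0.75960215  8.82269183] 0.47934381348487887 [-3.53346595e-01  6.39642855e-02  2.03109011e+00 -4.98046536e-04
  1.04613966e+00  8.94726408e-01]
```

View pics/d_z.png

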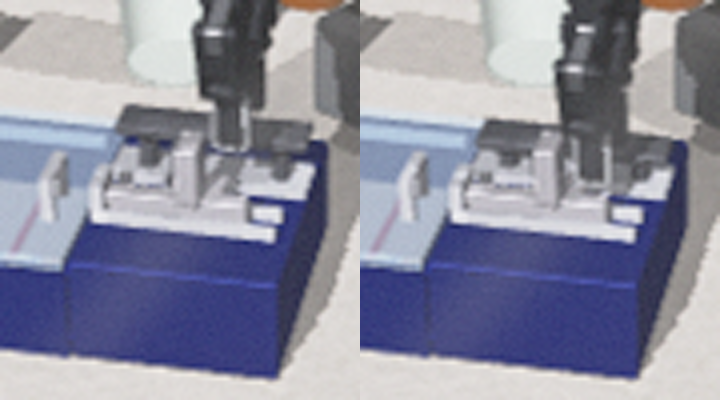

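View pics/d_wrist.png

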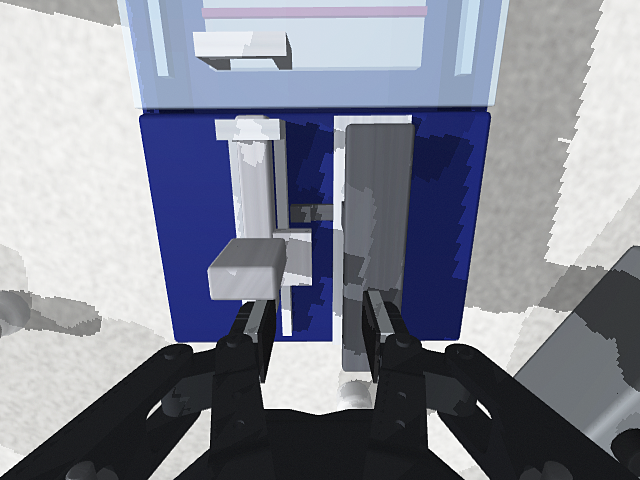

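>>> send_rows(
  series=[48,0.3,0,0,0,48,0.3,0,0,0,48,0.3,0,0,0,48,0.3,0,0,0,48,0,0,0,0,48,0,0,0,0],
)

```text
t: 4.8
tcp_pos: [0.5052, -0.0594, 0.1688]
orientation: [3.1, 0.506, -0.008]
force: [-11.4, -3.2, 14.7]
grip_width: 0.482
```

```bash
python3 snap.py e wrist
```

```text
4.8 [ 0.50522372 -0.05939809  0.16878241] [ 3.09953633  0.50559663 -0.00788142] [-11.37552088  -3.24565401  14.71507847] 0.4823999773242873 [-0.33899739  0.08848251  2.00492672 -0.00386595  1.05207099  0.91033015]
```

View pics/e_wrist.png

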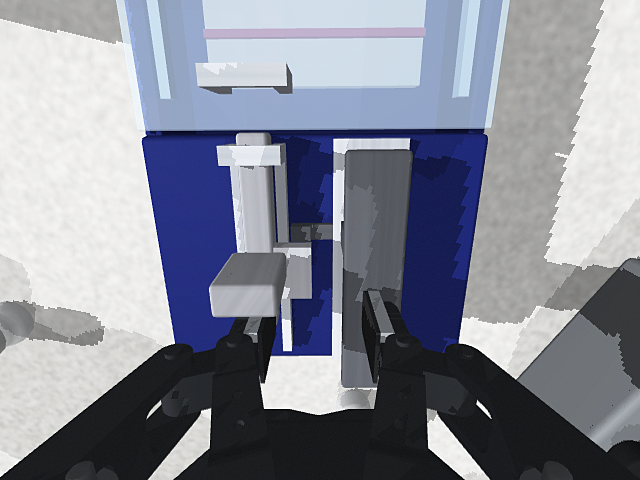

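>>> send_rows(
  series=[48,0,0,-0.1,0,48,0.3,0,0,0,48,0.3,0,0,0,48,0,0,0,0,48,0,0,0,0],
)

```text
t: 5.27
tcp_pos: [0.5113, -0.0571, 0.169]
orientation: [3.1, 0.505, -0.004]
force: [-4.2, -2.5, 6.7]
grip_width: 0.485
```

```bash
python3 snap.py f wrist side
```

```text
5.2667 [ 0.51128703 -0.05709439  0.16897692] [ 3.10026433  0.5053248  -0.00413207] [-4.1682787  -2.46262447  6.66930584] 0.48512185490343884 [-3.31279697e-01  1.00485131e-01  1.99146432e+00 -1.85270151e-03
  1.05176629e+00  9.17290836e-01]
```

View pics/f_wrist.png

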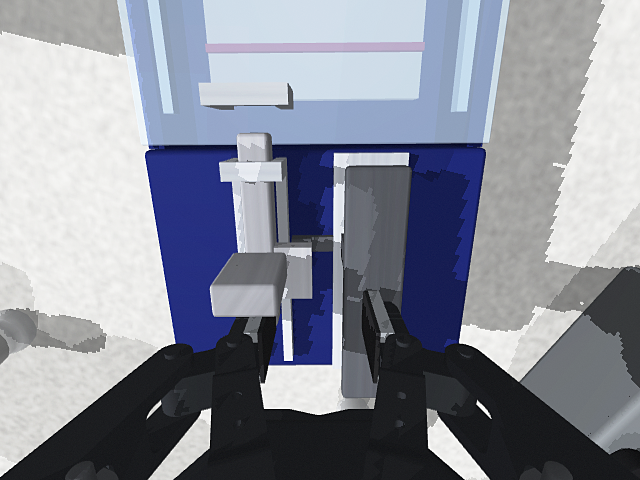

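>>> send_rows(
  series=[48,0.3,0,0,0,48,0.3,0,0,0,48,0.3,0,0,0,48,0.3,0,0,0,48,0.3,0,0,0,48,0.3,0,0,0,48,0,0,0,0],
)

```text
t: 5.95
tcp_pos: [0.5282, -0.0513, 0.1689]
orientation: [3.101, 0.506, -0.006]
force: [-5.8, -2.6, 7.7]
grip_width: 0.479
```

>>> send_rows(
  series=[48,0.3,0,0,0,48,0.3,0,0,0,48,0.2,0,0,0,48,0,0,0,0,48,0,0,0,0],
)

```text
t: 6.37
tcp_pos: [0.5354, -0.0489, 0.1689]
orientation: [3.101, 0.505, -0.007]
force: [-7.3, -2.5, 8.5]
grip_width: 0.483
```

```bash
python3 snap.py g wrist side
```

```text
6.3667 [ 0.53543715 -0.04888158  0.16891959] [ 3.10052436  0.50543363 -0.00700981] [-7.31467626 -2.46200293  8.51368336] 0.48255199001969606 [-0.30129726  0.15348222  1.93248744 -0.00242223  1.05955763  0.94750005]
```

View pics/g_wrist.png

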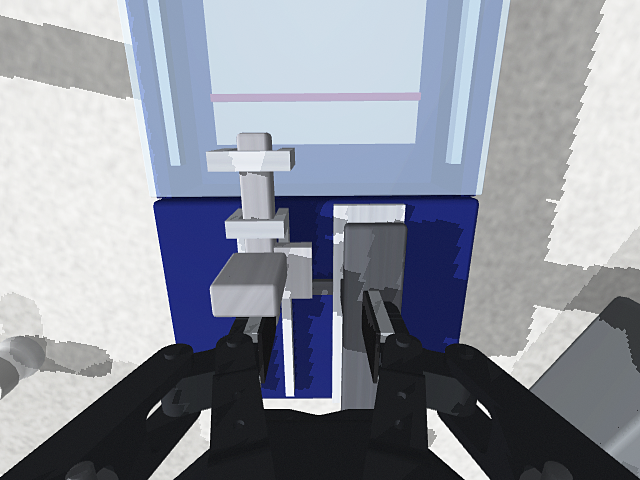

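>>> send_rows(
  series=[48,0.2,0,0,0,48,0.1,0,0,0,48,0,0,0,0,48,0,0,0,0],
)

```text
t: 6.8
tcp_pos: [0.5381, -0.0479, 0.1689]
orientation: [3.101, 0.506, -0.008]
force: [-8.3, -1.8, 9.0]
grip_width: 0.479
```

>>> send_rows(
  series=[48,0.1,0,0,0,48,0.1,0,0,0,48,0,0,0,0,48,0,0,0,0],
)

```text
t: 7.13
tcp_pos: [0.5399, -0.0473, 0.1689]
orientation: [3.101, 0.505, -0.008]
force: [-8.7, -2.8, 8.5]
grip_width: 0.478
```

```bash
python3 snap.py i wrist side
python3 - <<'E'
from h import *
s,d=pickle.load(open("i.pkl","rb"))
c=cam(d["wrist"],s)
w=d["wrist"]["image"][:,:,::-1]
cv2.imwrite("pics/i_z.png",cv2.resize(w[110:350,190:420],None,fx=2.5,fy=2.5,interpolation=cv2.INTER_CUBIC))
E
```

```text
7.1333 [ 0.53992785 -0.04734668  0.16892123] [ 3.1005432   0.50548404 -0.00816323] [-8.74614724 -2.82561694  8.54931708] 0.4782323189091175 [-0.29592203  0.16334869  1.92120635 -0.00273638  1.06165564  0.95299558]
```

View pics/i_z.png

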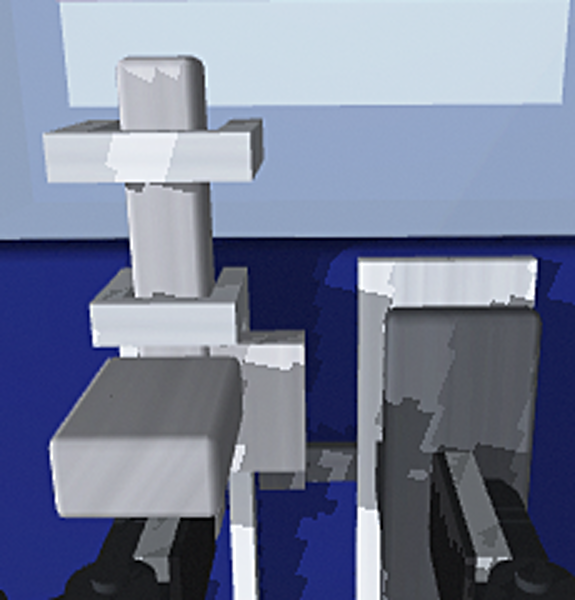

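>>> send_rows(
  series=[48,0.1,0,0,0,48,0,0,0,0,48,0,0,0,0],
)

```text
t: 7.48
tcp_pos: [0.5403, -0.0472, 0.1689]
orientation: [3.1, 0.506, -0.012]
force: [-12.0, -3.0, 12.0]
grip_width: 0.477
```

>>> send_rows(
  series=[48,0.1,0,0,0,48,0,0,0,0,48,0,0,0,0],
)

```text
t: 7.73
tcp_pos: [0.5405, -0.0471, 0.1689]
orientation: [3.1, 0.507, -0.016]
force: [-15.9, -5.5, 16.2]
grip_width: 0.477
```

>>> send_rows(
  series=[48,0.1,0,0,0,48,0,0,0,0,48,0,0,0,0],
)

```text
t: 7.98
tcp_pos: [0.5408, -0.0471, 0.1689]
orientation: [3.1, 0.508, -0.02]
force: [-19.7, -6.8, 18.1]
grip_width: 0.48
```

>>> send_rows(
  series=[48,-0.15,0,0,0,48,0,0,-0.3,0,48,0,0,-0.3,0,48,0,0,-0.3,0,48,0,0,-0.3,0,48,0,0,-0.5,0,48,0,0,-1,0,48,0,0,-2,0,48,0,0,-2.5,0,48,0,0,-2.5,0,48,0,0,-2.5,0,48,0,0,-2,0],
)

```text
t: 8.98
tcp_pos: [0.5433, -0.0463, 0.314]
orientation: [3.1, 0.505, 0.006]
force: [0.3, 0.9, -0.5]
grip_width: 0.479
```

>>> send_rows(
  series=[0,0,0,-1,0,0,0,0,0,0,0,0,0,0,0,0,0,0,0,0],
)

```text
t: 9.32
tcp_pos: [0.5421, -0.0462, 0.3192]
orientation: [-3.099, -0.505, 0.004]
force: [-0.2, -0.4, 0.5]
grip_width: -0.001
```

```bash
python3 snap.py j wrist side scene
python3 - <<'E'
from h import *
s,d=pickle.load(open("j.pkl","rb"))
w=d["side"]["image"][:,:,::-1]
a=cv2.resize(w[190:290,240:330],None,fx=4,fy=4,interpolation=cv2.INTER_CUBIC)
cv2.imwrite("pics/j_z.png",a)
E
```

```text
9.3167 [ 0.54212563 -0.04619622  0.31918126] [-3.09941321 -0.50478769  0.00359539] [-0.2093751  -0.44688428  0.47140566] -0.0012703593039026673 [-2.93532544e-01 -1.55816677e-02  1.81329483e+00  2.02616097e-04
  1.34652534e+00  9.54322370e-01]
```

View pics/j_wrist.png

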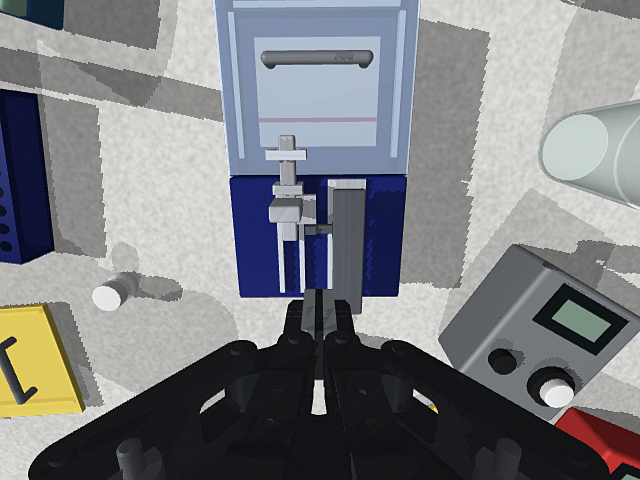

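View pics/j_z.png

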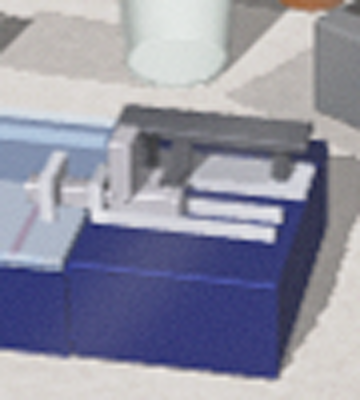

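Run:
```python
from h import *
s,d=pickle.load(open("j.pkl","rb"))
w=d["wrist"]["image"][:,:,::-1]
cv2.imwrite("pics/j_z1.png",cv2.resize(w[120:320,220:420],None,fx=3,fy=3,interpolation=cv2.INTER_CUBIC))
cv2.imwrite("pics/j_z2.png",cv2.resize(w[240:440,430:640],None,fx=3,fy=3,interpolation=cv2.INTER_CUBIC))
for nm in("wrist","scene"):
    im=d[nm]["image"];hsv=cv2.cvtColor(im,cv2.COLOR_RGB2HSV)
    m=((hsv[...,2]>170)&(hsv[...,1]<40)).astype(np.uint8)
    n,l,st,ce=cv2.connectedComponentsWithStats(m)
    for k in range(1,n):
        x,y,ww,h,a=st[k]
        if nm=="wrist" and 520<ce[k][0]<600 and 360<ce[k][1]<430 or nm=="scene" and 195<ce[k][0]<225 and 240<ce[k][1]<265:
            if a>20: print(nm,st[k],ce[k])
```

```text
scene [208 249   8   8  51] [211.43137255 252.54901961]
```

View pics/j_z1.png

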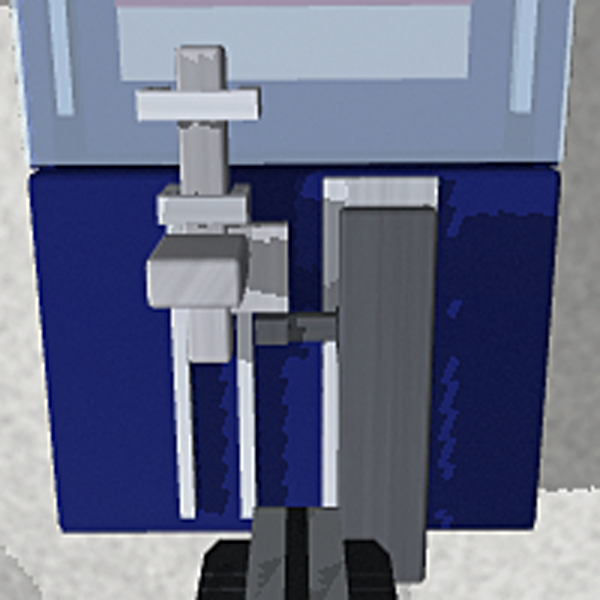

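View pics/j_z2.png

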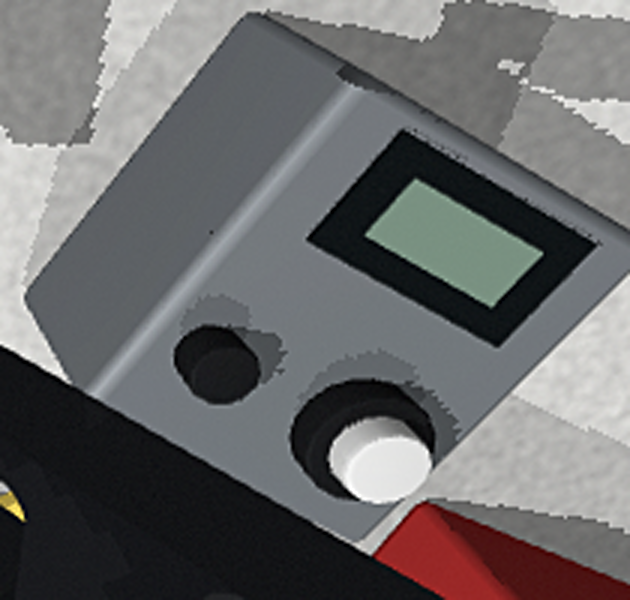

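Run:
```python
from h import *
np.set_printoptions(precision=4,suppress=True)
s,d=pickle.load(open("j.pkl","rb"))
c=cam(d["wrist"],s);cs=cam(d["scene"])
r=ray(c,(559.5,393.7),.097);print(r,ray(cs,(211.4,252.5),.097))
print("plate",[ray(c,np.array(p)/3+[220,120],.126)[:2] for p in[(148,272),(240,270),(150,306),(238,308)]])
th=np.radians(18.5);A=np.array([[np.cos(th),np.sin(th)],[-np.sin(th),np.cos(th)]])
for p in[(148,272),(240,270),(150,306),(238,308)]: print(A@(ray(c,np.array(p)/3+[220,120],.126)[:2]-[.5994,-.0274])*1000)
R=Ro.from_rotvec(s["orientation"]).as_matrix();print((R.T@(np.array([.4415,-.3545,.3192])-s["tcp_pos"]))*100, np.hypot(*r[:2]))
```

```text
[ 0.4431 -0.3553  0.097 ] [ 0.4404 -0.3545  0.097 ]
plate [array([ 0.5465, -0.003 ]), array([ 0.5549, -0.0263]), array([ 0.5375, -0.0061]), array([ 0.5446, -0.029 ])]
[-42.4491  39.9292]
[-41.8901  15.1297]
[-51.9193  39.8185]
[-52.4734  15.8571]
[-19.3255  26.0441  -0.0064] 0.5679602202608572
```

>>> send_rows(
  series=[0,-0.97,1.3,0,0,0,-1.93,2.6,0,0,0,-1.93,2.6,0,0,0,-1.93,2.6,0,0,0,-1.93,2.6,0,0,0,-1.93,2.6,0,0,0,-1.93,2.6,0,0,0,-1.93,2.6,0,0,0,-1.93,2.6,0,0,0,-1.93,2.6,0,0,0,-0.99,1.34,0,0,0,0,0,0,0],
)

```text
t: 10.47
tcp_pos: [0.4406, -0.3575, 0.3198]
orientation: [-3.101, -0.498, 0.002]
force: [-0.6, 1.6, -0.0]
grip_width: -0.003
```

>>> send_rows(
  series=[0,0,0,1,0,0,0,0,2,0,0,0,0,2,0,0,0,0,2,0,0,0,0,1.5,0,0,0,0,1,0,0,0,0,0.5,0,0,0,0,0,0,0,0,0,0,0],
)

```text
t: 11.22
tcp_pos: [0.4424, -0.3545, 0.2212]
orientation: [3.1, 0.506, 0.001]
force: [0.3, 0.6, 0.7]
grip_width: 0.0
```

```bash
python3 snap.py k wrist side scene
python3 - <<'E'
from h import *
s,d=pickle.load(open("k.pkl","rb"))
w=d["wrist"]["image"][:,:,::-1]
cv2.imwrite("pics/k_z.png",cv2.resize(w[200:400,200:450],None,fx=3,fy=3,interpolation=cv2.INTER_CUBIC))
w=d["scene"]["image"][:,:,::-1]
cv2.imwrite("pics/k_z2.png",cv2.resize(w[180:320,160:280],None,fx=4,fy=4,interpolation=cv2.INTER_CUBIC))
E
```

```text
11.2167 [ 0.44241095 -0.354459    0.2212279 ] [3.10022086e+00 5.05900042e-01 5.14421514e-04] [0.34101618 0.58656518 0.72880944] 0.00020696383577248752 [-8.75458693e-01  1.42297477e-01  1.83605087e+00  1.04383210e-04
  1.16276254e+00  3.71783788e-01]
```

View pics/k_z.png

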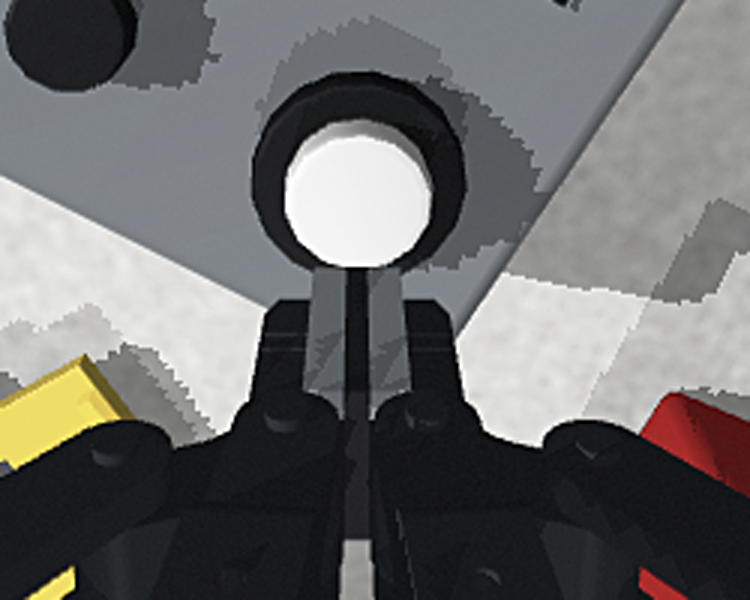

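View pics/k_z2.png

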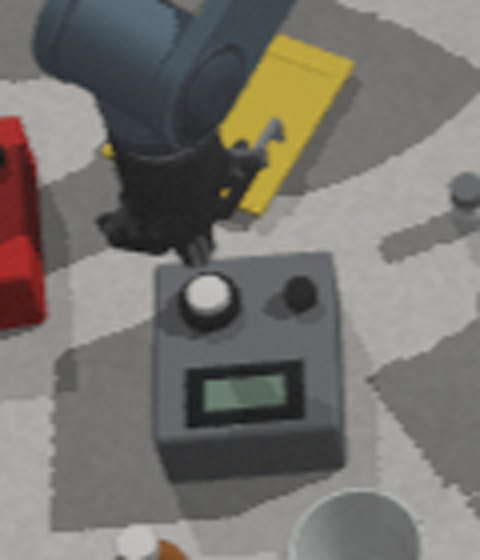

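View pics/k_side.png

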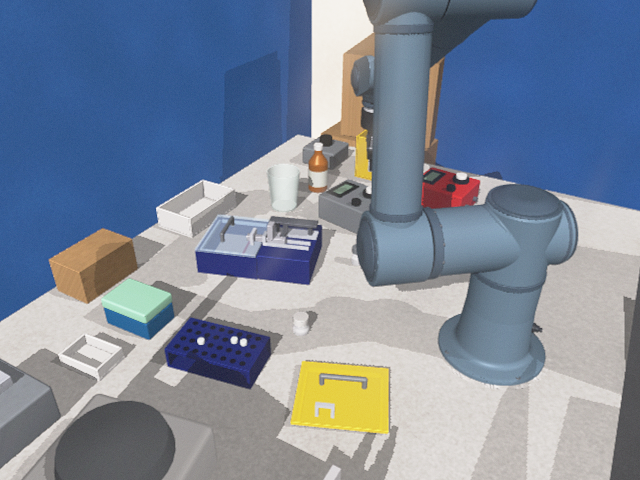

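Run:
```python
from h import *
s,d=pickle.load(open("k.pkl","rb"))
c=cam(d["wrist"],s)
for p in[(358,201),(285,201),(432,201),(358,268)]:
    r=ray(c,np.array(p)/3+200,.097)
    R=Ro.from_rotvec(s["orientation"]).as_matrix();print(r,(R.T@(r-s["tcp_pos"]))*1000)
```

```text
[ 0.44066064 -0.35614635  0.097     ] [ -2.22874522   0.9919619  124.2277357 ]
[ 0.43578403 -0.34158812  0.097     ] [ -2.22433511 -14.36132166 124.22138012]
[ 0.44560461 -0.37090565  0.097     ] [ -2.23321624  16.55730211 124.23417905]
[ 0.42590997 -0.36110523  0.097     ] [-17.79064304   1.00438529 124.22362785]
```

>>> send_rows(
  series=[0,-0.2,0.1,0.8,0,0,0,0,1.2,0,0,0,0,1.2,0,0,0,0,0.8,0,0,0,0,0.5,0,0,0,0,0.1,0,0,0,0,0,0,0,0,0,0,0],
)

```text
t: 12.03
tcp_pos: [0.4406, -0.3565, 0.1751]
orientation: [3.1, 0.505, 0.0]
force: [0.1, 0.1, -0.2]
grip_width: -0.002
```

>>> send_rows(
  series=[0,0,0,0.2,0,0,0,0,0.2,0,0,0,0,0.1,0,0,0,0,0,0,0,0,0,0,0],
)

```text
t: 12.45
tcp_pos: [0.4404, -0.3563, 0.1699]
orientation: [3.101, 0.505, 0.0]
force: [-0.1, -0.6, 0.7]
grip_width: -0.001
```

>>> send_rows(
  series=[0,0,0,0.2,0,0,0,0,0.2,0,0,0,0,0,0,0,0,0,0,0],
)

```text
t: 12.78
tcp_pos: [0.4406, -0.3565, 0.1662]
orientation: [3.1, 0.505, 0.0]
force: [0.0, 0.8, 4.0]
grip_width: -0.001
```

>>> send_rows(
  series=[0,0,0,0.15,0,0,0,0,0,0,0,0,0,0,0],
)

```text
t: 13.03
tcp_pos: [0.4406, -0.3565, 0.1647]
orientation: [3.1, 0.505, 0.001]
force: [-0.6, 0.9, 3.4]
grip_width: 0.0
```

>>> send_rows(
  series=[0,0,0,0.15,0,0,0,0,0,0,0,0,0,0,0],
)

```text
t: 13.28
tcp_pos: [0.4406, -0.3565, 0.1636]
orientation: [3.1, 0.505, 0.0]
force: [-1.7, 2.1, 7.8]
grip_width: 0.002
```

>>> send_rows(
  series=[0,0,0,0.1,0,0,0,0,0,0,0,0,0,0,0],
)

```text
t: 13.53
tcp_pos: [0.4407, -0.3566, 0.1635]
orientation: [3.1, 0.505, -0.0]
force: [-3.6, 3.4, 13.3]
grip_width: -0.001
```

>>> send_rows(
  series=[0,0,0,0.1,0,0,0,0,0,0,0,0,0,0,0],
)

```text
t: 13.78
tcp_pos: [0.4408, -0.3566, 0.1634]
orientation: [3.101, 0.506, -0.001]
force: [-5.3, 6.7, 18.8]
grip_width: -0.003
```

>>> send_rows(
  series=[0,0,0,-0.3,0,0,0,0,-0.3,0,0,0,0,-0.4,0,0,0,0,-0.8,0,0,0,0,-1.5,0,0,0,0,-2.5,0,0,0,0,-2.5,0,0,0,0,-2.5,0,0,0,0,-2,0,0,0,0,-1,0,0,0,0,0,0,0,0,0,0,0],
)

```text
t: 14.78
tcp_pos: [0.4402, -0.3561, 0.2982]
orientation: [-3.1, -0.505, 0.001]
force: [1.0, -0.3, -0.2]
grip_width: 0.0
```

```bash
python3 snap.py l wrist side scene
python3 - <<'E'
from h import *
s,d=pickle.load(open("l.pkl","rb"))
w=d["side"]["image"][:,:,::-1]
a=cv2.resize(w[190:290,190:340],None,fx=4,fy=4,interpolation=cv2.INTER_CUBIC)
cv2.imwrite("pics/l_z.png",a)
E
```

```text
14.7833 [ 0.44024623 -0.35606328  0.29824659] [-3.10009602e+00 -5.04935002e-01  6.31565530e-04] [ 0.97379377 -0.28795323 -0.2172261 ] 0.00026608206788442096 [-8.80265390e-01  5.57979055e-02  1.77987995e+00 -2.26362749e-05
  1.30667419e+00  3.67618072e-01]
```

View pics/l_wrist.png

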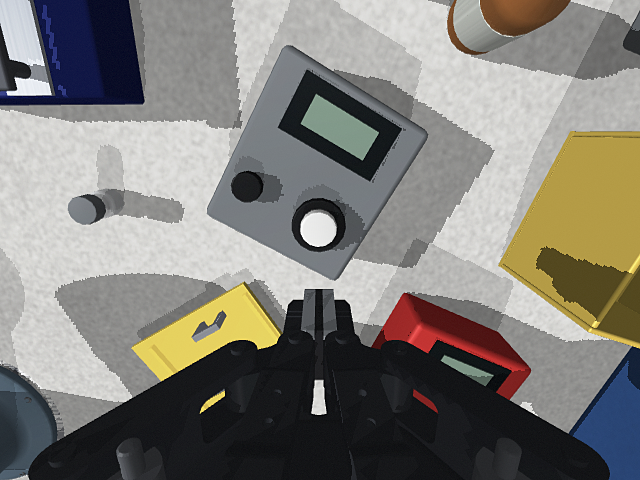

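View pics/l_z.png

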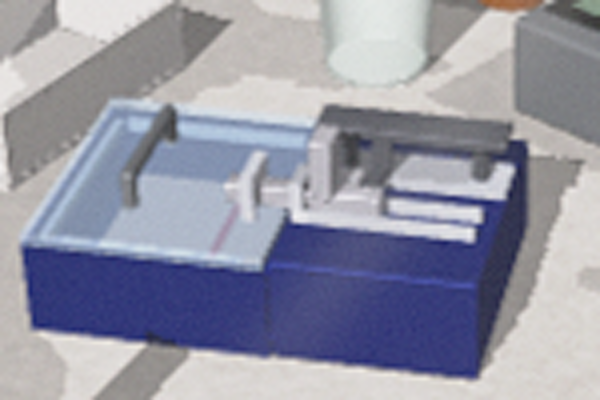

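View pics/l_scene.png

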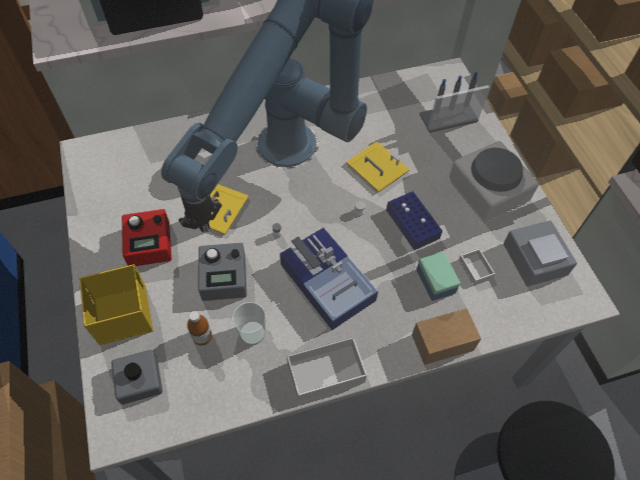

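The pictures show the bolt through the loop, the catch up behind its lug, the lid seated and the button up. Nothing else has moved and the arm is clear, so I'm handing in.

```bash
python3 -c "
from station import ctrl
print(ctrl.finish_job())"
```

```text
the job is handed in; nothing more can be done
None
```

The job is done and handed in at about 15 s: the bolt is home and locked by the catch, and the run button was pressed and released after that.

- **Bolt and catch:** I held the catch down with one fingertip (about 7–18 N) while the other pushed the bolt until it met a firm stop. A wrist picture then put the plate's rear face at tank x −52 mm, which is 40 mm of travel. After I lifted straight up, the pictures show the catch back at its original height with its tooth behind the lug.
- **Run button:** I pressed it with the closed fingertips to a firm stop, about 6.5 mm after contact and up to 19 N, then let it come back up. That it came fully back up I judged only by eye from the last wrist picture.
- **Last look:** The lid is seated, the bystanders are where they started, and the arm is clear with no contact force.
- **What disagreed:** My first tank position was about 2.7 mm off along x, and I corrected it before moving in. During the first 12 mm of the push the forces rose to about 12 N sideways and 15 N up. I put this down to friction from pressing the catch against its stop. Easing off by 1 mm brought the forces down and the bolt ran on freely.

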